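# Fit the bayonet cap on the water filter head

## Task

First turn the diverter turret on the filter head clockwise by one click, to its next position, so that the water is shut off. Then set the knurled bayonet collar, mouth down, over the brass spigot and turn it under light downward pressure until its hidden keyways drop over the pins, and push it fully home against the valve spring. Finish while still holding it pushed home (the spring lifts it if let go), and leave the other things on the counter where they are.

Things in the scene. Friction and masses are not known exactly. Their poses are not given: they have to be found in the camera images.
- filter_head: Fixed grey housing on the counter, 100 x 270 x 45 mm (x, y, z); origin under its centre, z up. The diverter turret stands at its +y end (80 mm from the origin along its y), the bayonet spigot at its -y end (80 mm along -y).
- spigot (a point): On the spigot's axis at the top of its brass shoulder (54 mm flange on which the collar's rim rests when home), 55 mm above the counter; z up. Two 5 mm thick steel pins stick out 5.5 mm from the spigot on opposite sides, centred 7 mm above this point: a collar that has not found its keyways rests on them, its rim 9.5 mm above this point.
- spigot_top (a point): Centre of the flat top of the brass spigot, 24 mm above the shoulder. The spigot is 28 mm across, coned to 18 mm across over its top 7 mm. A sprung valve plunger 12 mm across stands 10 mm above this point.
- valve (a joint): Travel (m) of the sprung valve plunger, 0 when free, growing as it is pressed down; 1200 N/m. The collar's ceiling meets it only in the last 6 mm: about 0.006 (7 N) when the collar is home, more than the collar's weight.
- turret (a joint): Angle (rad) of the diverter turret, growing clockwise seen from above; sprung detent positions at 0, 1.047 (60 degrees) and 2.094; it starts at 0 and its next position is 1.047. It needs about 0.1 to 0.2 N m to pass a detent and settles by itself into the nearest one when let go.
- turret_grip (a point): On the turret's axis, 79 mm above the counter, in its upright steel bar grip: 46 mm long (along this point's x axis), 14 mm thick (y), from 53 to 89 mm above the counter, on a disc 52 mm across whose top is 53 mm above the counter. x turns with the turret; the small nose at the bar's -x end points at one of three studs.
- collar: The knurled steel bayonet collar, standing loose on its open rim: 54 mm across, 52 mm high, about 180 g; origin at the centre of its rim (underside), z up. Nothing outside shows where its keyways are, and its x axis does not point at one: find them by turning, a quarter turn at most.
- collar_head (a point): On the collar's axis, 38 mm above its rim, at a good height to grip; the upper 24 mm is solid. The bore below is 28 mm deep, and 31 mm wide between inner lands that fill its lowest 18 mm; the lands leave four keyways 9 mm wide, 90 degrees apart, open at the rim.
- spare_cap: short smooth steel cap, 44 mm across, 30 mm high, no knurling; bystander (origin under its centre, on the counter)
- ring_nut: brass ring nut lying flat, 40 mm across, 14 mm high; bystander (origin under its centre, on the counter)
- spanner: steel spanner 180 mm long, lying; bystander (origin under its centre, on the counter)
- screwdriver: screwdriver 200 mm long, lying beyond the filter head; bystander (origin under its centre, on the counter)
- mixer_tap: chromed mixer tap lying on its side, about 240 mm long, 60 mm high; bystander (origin under its centre, on the counter)
- tape_reel: white plastic reel lying flat, 56 mm across, 14 mm high; bystander (origin under its centre, on the counter)
- cleaner: white bottle standing, 60 mm across, 160 mm high; bystander (origin under its centre, on the counter)
There are look-alikes about, which are no part of the job. What is shaped like the collar but blue or turquoise is not meant.

How it is judged:
By the outcome, as a careful person would: the job done as asked, in the order asked, and still so for the second after the job is handed in, while the arm keeps its last pose, push and grip.
It also fails if it takes over 58 s, if anything falls off the work surface, if the arm or the gripper's body presses on something with over 40 N, if the wrist force passes 120 N, or if a joint passes its speed limit or range.

## Robot

A 6-joint arm with a two-finger parallel gripper is mounted at the origin on the work surface. World frame = base frame: x ahead of the robot, y to its left, z up, the work surface at z = 0. Lengths are in m, angles in degrees, forces in N, time in s.
With the tool pointing down it reaches from about 0.4 to 0.825 m from the base axis. Payload 7 kg.
Tool frame: the origin (TCP) lies at the very end of the fingers, on their centre line; the grasp point (between the pads) lies 19 mm behind it; x points along the fingers, z is the direction in which the jaws open and shut, and the axes are right-handed (so a half turn about x gives the same grasp; the last joint's range is limited). The gripper opens to 88 mm and grips with 3 to 60 N. Pads are 19 mm wide; open, the fingers measure 130 mm over their backs; the gripper's body (78 mm by 193 mm) begins 47 mm behind the grasp point.
Start: joints at [86.007, 20.546, 0.682, 0, -70.136, -16.507], TCP at [0.236, 0.632, 0.201] pointing down, gripper open.
Joint ranges: [-176.03, 176.03], [-82.01, 121.73], [-58.28, 71.71], [-173.87, 95.51], [-174.79, -0.11], [-173.66, 173.66]. Speed limits (degrees/s): [136.94, 136.94, 172.46, 180, 180, 180].

## Interface

Orientations are given as [roll, pitch, yaw] about the fixed x, y, z axes, in that order (R = Rz(yaw) Ry(pitch) Rx(roll)).
In Python, from plant import * gives the robot as it stands.
- The arm moves only by the tool arm_command, never from a script. Its argument "commands" is one flat list of numbers, 5 for each row, row after row: the shift along the tool's x, y, z in mm, then the turn about the tool's x in degrees, then the opening in per cent of the stroke, from 0 (shut) to 100 (fully open). A call has 1 to 5 rows; each row shifts and turns the pose as measured when the row begins, along the tool's axes as they then stand; what a row does not reach is not made up. A row lasts 1/8 s, in which the tool goes at most 62.5 mm and 10.7 degrees, less where a joint would pass 70% of its speed; a pose out of reach is approached as far as the arm can. A call is refused whole if a number of a shift passes 62.5 or a number of a turn 10.7, either way. A call with a gripper value outside its range is refused whole. The fingers move at their own pace and stop on an object; the grip force is fixed at half the most. Time passes only in rows, so rows that do not move let the fingers close. It gives the time, the measured TCP pose, the force and the opening at its end, in the units of the state.
- get_obs(): the state, without advancing time (a new reading comes with each control period).
- snapshot(name): name is "scene" or "top" or "wrist"; returns a dict with "frame" (400x640x3 uint8, blue, green, red), "fov_y" (degrees; the focal length in pixels is half the picture's height over the tangent of half this angle, whatever the lens; pixels are square), "cx", "cy" (the principal point, pixels), "world_to_cam" (4x4, takes a point from world to camera coordinates). Camera axes: x right, y up, looking along -z (the intrinsics and any distortion apply to the point x, -y, -z); pixel columns grow to the right and rows downward; lengths in m; the calibration is good to about 2 mm. A picture is of the moment at which its call begins. There is no depth.
- close_job(): hands the job in, once; it reports no verdict.
The state is a dict: "clock": time; "joint_pos": joint angles; "qvel": joint speeds; "tau": joint torques, N m; "tool_pos": TCP position; "orientation": TCP orientation; "force": force on the tool from outside, world axes, zero at the start; "moment": the same for the moment, N m; "opening": finger opening in m.
Only numpy, scipy, OpenCV 4.12 (cv2) and the standard library are available. Lean on these libraries where they do the work, as an engineer would, in place of code of your own. Each camera call takes 0.05 s, during which the arm holds its last target. There are 200 camera calls.

## Working session

There is one attempt and no reset: what is moved stays moved. The work goes in short steps, Python scripts to look and compute and a tool call to move; the robot and the scene stay as the last step left them, time stands still between calls to the robot, and variables do not carry over. Pictures are saved under pics/ and viewed, about 8 in all and at most 12, crops included, and the job is handed in when it is done.

Besides the shell and the picture viewer there is one more tool, called after "Emit:" as name(argument=value, ...), one argument or row to a line, values as JSON. arm_command: Moves the arm, as the interface text tells. Its arguments: {"type":"object","properties":{"commands":{"type":"array"}},"required":["commands"]}

```bash
mkdir -p pics; ls
python3 - <<'E'
from plant import *
import cv2,pickle
for n in ("scene","top"):
    s=snapshot(n); cv2.imwrite(f"pics/{n}0.png",s["frame"]); pickle.dump(s,open(f"{n}0.pkl","wb"))
    print(n,s["fov_y"],s["cx"],s["cy"],s["world_to_cam"].round(3).tolist() if hasattr(s["world_to_cam"],'round') else s["world_to_cam"],[k for k in s])
print(get_obs())
E
```

```text
pics
scene 46.06378375843218 315.6581053624854 197.29721462317997 [[-0.632, 0.775, 0.011, 0.363], [-0.575, -0.478, 0.664, 0.265], [0.519, 0.414, 0.748, -1.789], [0.0, 0.0, 0.0, 1.0]] ['frame', 'fov_y', 'cx', 'cy', 'world_to_cam']
top 48.42210305387525 325.4992456629854 194.79995510050708 [[0.004, -1.0, 0.004, -0.021], [0.992, 0.005, 0.125, -0.566], [-0.125, 0.003, 0.992, -1.084], [0.0, 0.0, 0.0, 1.0]] ['frame', 'fov_y', 'cx', 'cy', 'world_to_cam']
{'clock': 0.1, 'joint_pos': array([ 8.60069215e+01,  2.05847638e+01,  6.40788449e-01, -1.68871783e-02,
       -7.01355129e+01, -1.65074367e+01]), 'qvel': array([ 0.08486403, -0.00177142,  0.08026713, -0.06888359,  0.05573942,
       -0.18344009]), 'tau': array([-2.05079392e-03, -5.84164131e+01,  2.93748897e+01,  7.01556936e+00,
        1.01646248e-02, -5.36915366e-05]), 'tool_pos': array([0.23625877, 0.63181676, 0.20006146]), 'orientation': array([   5.21372386,   89.91894138, -105.29254057]), 'force': array([-0.24327568,  0.09885449,  0.06278929]), 'moment': array([ 0.00280466, -0.03174421,  0.01790052]), 'opening': 0.08752873235481609}
```

View pics/top0.png

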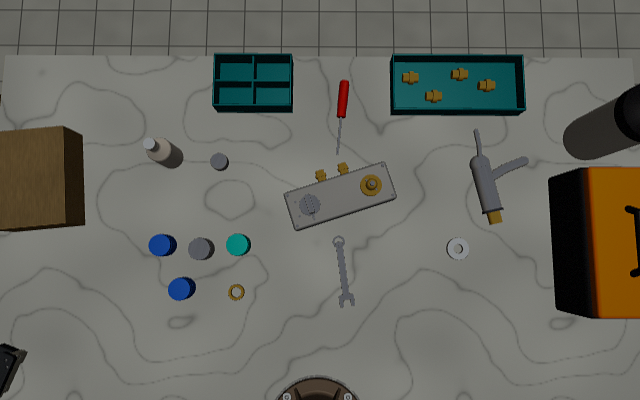

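View pics/scene0.png

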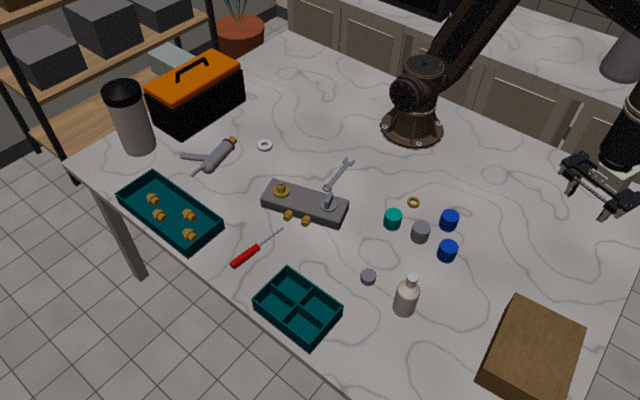

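The top view shows two grey candidates: (200,248), the size of the blue and turquoise look-alikes and so the collar, and (219,161), which is smaller and lower and so the spare cap. The filter head's turret is at (310,204) and the spigot at (371,185).

```bash
cat > h.py <<'E'
import numpy as np,cv2,pickle
def f_(s): return s["frame"].shape[0]/2/np.tan(np.radians(s["fov_y"])/2)
def ray(s,u,v,z):
    f=f_(s);M=np.array(s["world_to_cam"]);R,t=M[:3,:3],M[:3,3]
    d=R.T@np.array([(u-s["cx"])/f,-(v-s["cy"])/f,-1]);c=-R.T@t
    return (c+d*(z-c[2])/d[2])[:3]
def proj(s,p):
    M=np.array(s["world_to_cam"]);q=M[:3,:3]@np.array(p)+M[:3,3];f=f_(s)
    return s["cx"]+f*q[0]/-q[2],s["cy"]-f*q[1]/-q[2]
E
python3 - <<'E'
from h import *
s=pickle.load(open("top0.pkl","rb"));sc=pickle.load(open("scene0.pkl","rb"))
for n,u,v,z in [("collar",200,248,.045),("cap",219,161,.03),("turret",310,204,.07),("spigot",371,185,.07),("nut",236,292,.014)]:
    p=ray(s,u,v,z);print(n,p.round(4),"in scene:",np.round(proj(sc,p),1))
a=s["frame"][130:310,140:400];b=sc["frame"][160:300,240:480]
a=cv2.resize(a,None,fx=3,fy=3,interpolation=3)[:, :780];b=cv2.resize(b,None,fx=3,fy=3,interpolation=3)
cv2.imwrite("pics/a.png",a);cv2.imwrite("pics/b.png",b)
E
```

```text
collar [0.432  0.2888 0.045 ] in scene: [420.2 227.8]
cap [0.6526 0.2532 0.03  ] in scene: [367.8 272.5]
turret [0.5392 0.0189 0.07  ] in scene: [327.7 199.7]
spigot [ 0.5866 -0.1299  0.07  ] in scene: [281.4 185.8]
nut [0.3236 0.2034 0.014 ] in scene: [413. 200.]
```

View pics/a.png

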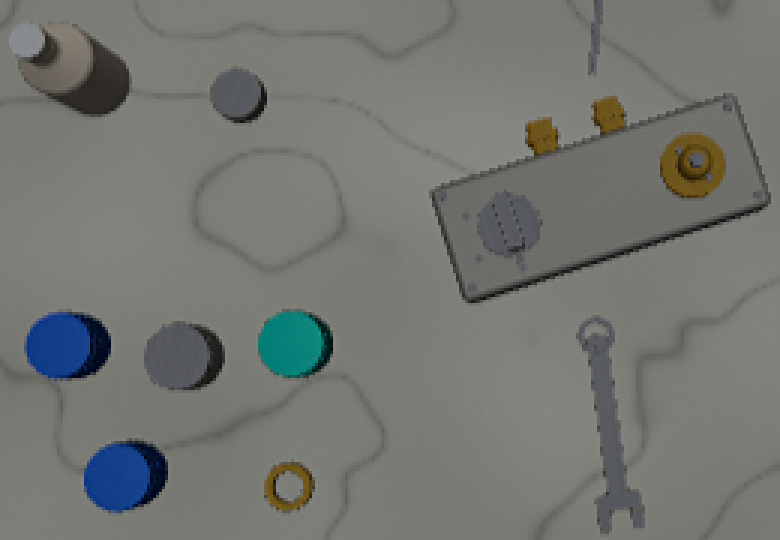

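The crop confirms it: the grey collar is at top-view (200,248), next to the blue (162,244) and (181,288) and the turquoise (238,244). The turret nose points down in the picture (towards -x) and the next clockwise stud is at lower left. Moving over the head now.

Emit:
arm_command(
  commands=[0,41,39,0,100,0,41,39,0,100,0,41,39,0,100,0,41,39,0,100,0,41,39,0,100],
)

```text
clock: 0.72
tool_pos: [0.3609, 0.3718, 0.197]
orientation: [5.8, 89.6, -104.4]
force: [1.6, 0.3, 0.8]
opening: 0.0877
```

Emit:
arm_command(
  commands=[0,41,39,0,100,0,41,39,0,100,0,41,39,0,100,0,41,39,0,100,0,41,39,0,100],
)

```text
clock: 1.35
tool_pos: [0.4877, 0.1089, 0.1984]
orientation: [5.3, 89.6, -104.8]
force: [0.9, 0.4, -0.2]
opening: 0.0872
```

Emit:
arm_command(
  commands=[0,41,36,0,100,0,38,32,0,100,0,0,0,-10,100,0,0,0,-10,100,0,0,0,-10,100],
)

```text
clock: 1.98
tool_pos: [0.5396, 0.0095, 0.197]
orientation: [-46.2, 89.5, -125.9]
force: [0.5, 0.5, -0.2]
opening: 0.0876
```

```bash
cat >> h.py <<'E'
def snap(n,name):
    from plant import snapshot
    s=snapshot(n);cv2.imwrite(f"pics/{name}.png",s["frame"]);pickle.dump(s,open(name+".pkl","wb"));return s
E
python3 - <<'E'
from plant import *
from h import *
s=snap("wrist","w1");o=get_obs();print(o["tool_pos"],o["orientation"],o["joint_pos"].round(1));print(np.round(s["world_to_cam"],3),s["fov_y"],proj(s,[.539,.019,.07]),proj(s,[.587,-.13,.07]))
E
```

```text
[0.53953092 0.00953617 0.19692683] [ -47.35634248   89.49447941 -126.53006039] [ 22.    8.2 -16.6   0.3 -65.6  78.7]
[[ 0.179 -0.984  0.008 -0.088]
 [ 0.945  0.17  -0.278 -0.478]
 [ 0.273  0.057  0.96  -0.534]
 [ 0.     0.     0.     1.   ]] 67.69807246226901 (np.float64(308.60630001003625), np.float64(183.99753348130423)) (np.float64(455.6917214709696), np.float64(164.7497772592596))
```

View pics/w1.png

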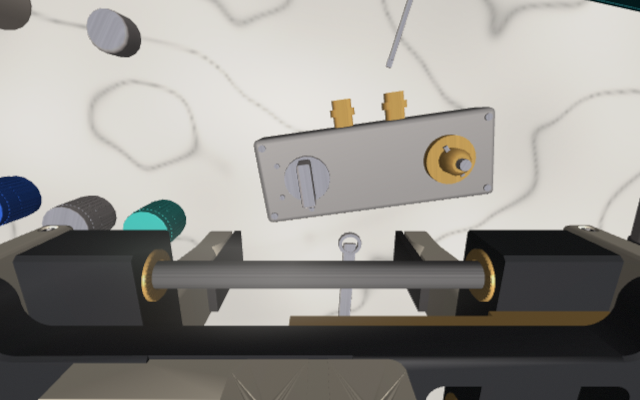

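The wrist view shows the turret at about (307,182), its nose towards the camera's bottom edge, and the spigot flange at about (450,160). Both match the projections. Next I enlarge for exact numbers.

Run:
```python
from h import *
for n in ("w1","top0"):
    s=pickle.load(open(n+".pkl","rb"));hsv=cv2.cvtColor(s["frame"],cv2.COLOR_BGR2HSV)
    m=cv2.inRange(hsv,(12,120,60),(32,255,255))
    cs,_=cv2.findContours(m,cv2.RETR_EXTERNAL,cv2.CHAIN_APPROX_NONE)
    for c in cs:
        if cv2.contourArea(c)>60:
            (x,y),(w,h),a=cv2.fitEllipse(c)
            if n=="w1" or (360<x<385): print(n,x,y,w,h,ray(s,x,y,.055).round(4))
s=pickle.load(open("w1.pkl","rb"))
cv2.imwrite("pics/w1c.png",cv2.resize(s["frame"][100:225,250:350],None,fx=6,fy=6,interpolation=3)[:600])
cv2.imwrite("pics/w1c.png",cv2.resize(s["frame"][135:225,240:370],None,fx=6,fy=6,interpolation=3))
```

```text
w1 524.6007080078125 318.8426208496094 13.207405090332031 272.1817321777344 [ 0.4081 -0.2874  0.055 ]
w1 147.22926330566406 294.1241760253906 7.451289176940918 18.23999786376953 [0.3607 0.1927 0.055 ]
w1 480.6734924316406 275.18212890625 25.523147583007812 50.184837341308594 [ 0.4591 -0.21    0.055 ]
w1 449.4282531738281 158.6087646484375 46.144317626953125 50.86164474487305 [ 0.591  -0.1286  0.055 ]
w1 342.1815490722656 113.17518615722656 21.304182052612305 29.947969436645508 [ 0.617 -0.003  0.055]
w1 394.081787109375 105.74207305908203 21.475292205810547 30.242883682250977 [ 0.634  -0.0549  0.055 ]
top0 370.4914245605469 184.92796325683594 20.291845321655273 20.861642837524414 [ 0.589  -0.1302  0.055 ]
```

View pics/w1c.png

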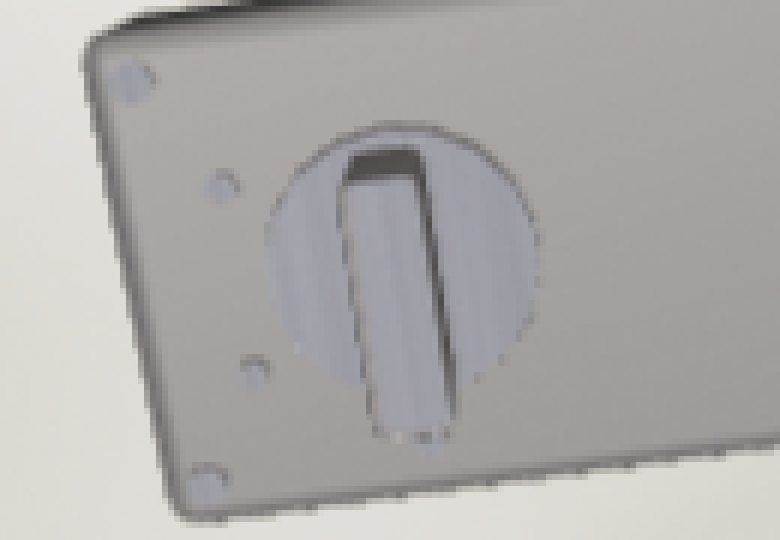

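Run:
```python
from h import *
s=pickle.load(open("w1.pkl","rb"))
a=ray(s,303.8,165,.089);b=ray(s,308.8,207,.089);c=ray(s,307,178.5,.053)
print(a,b,(a+b)/2,c,np.linalg.norm(a-b),np.degrees(np.arctan2(*(a-b)[1::-1])))
```

```text
[0.561679   0.02731155 0.089     ] [0.51969245 0.01503403 0.089     ] [0.54068572 0.02117279 0.089     ] [0.54084394 0.02152562 0.053     ] 0.04374480563874883 16.299740536942938
```

Emit:
arm_command(
  commands=[0,3.5,-11,-6,100,45,0,0,0,100,45,0,0,0,100,25,0,0,0,100,0,0,0,0,100],
)

```text
clock: 2.65
tool_pos: [0.5401, 0.0207, 0.0789]
orientation: [-51.4, 89.5, -125.2]
force: [-0.3, 0.5, 0.5]
opening: 0.0876
```

Emit:
arm_command(
  commands=[16,1,0,-1,100,2,0,0,0,20,0,0,0,0,0,0,0,0,0,0,0,0,0,0,0],
)

```text
clock: 3.28
tool_pos: [0.5434, 0.0216, 0.0634]
orientation: [-14.4, 89.7, -87.2]
force: [0.7, -1.0, -0.3]
opening: 0.0533
```

Emit:
arm_command(
  commands=[0,0,0,0,0,0,0,0,0,0,0,0,0,0,0],
)

```text
clock: 3.65
tool_pos: [0.5437, 0.0217, 0.064]
orientation: [-3.5, 89.7, -76.3]
force: [-0.4, 0.5, -0.0]
opening: 0.0234
```

Emit:
arm_command(
  commands=[0,-2,0,0,0,0,0,0,0,0,0,0,0,0,0],
)

```text
clock: 4.03
tool_pos: [0.5416, 0.0211, 0.0639]
orientation: [-5.3, 89.7, -78.2]
force: [-0.1, 0.5, -0.1]
opening: 0.0008
```

Run:
```python
from plant import *
from h import *
s=snap("wrist","w2");o=get_obs();print(o["tool_pos"],o["force"],o["opening"])
t=snap("top","t2"); c=snap("scene","s2")
A=cv2.resize(s["frame"],(400,250));B=cv2.resize(c["frame"][150:275,220:420],(400,250));C=cv2.resize(t["frame"][140:240,260:420],(400,250))
cv2.imwrite("pics/m2.png",np.vstack([np.hstack([A,B]),np.hstack([C,C*0])]))
```

```text
[0.54154226 0.02102426 0.06387246] [0.48204693 0.18157021 0.41694082] 0.0003036156972376952
```

View pics/m2.png

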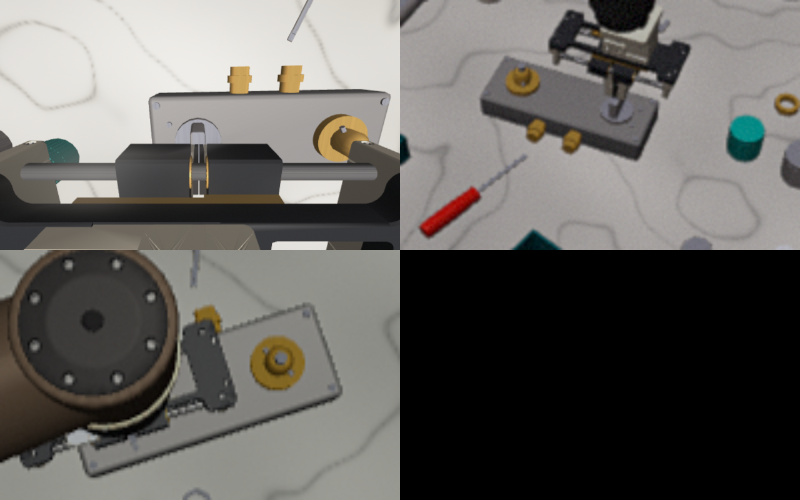

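Run:
```python
from h import *
s=pickle.load(open("w2.pkl","rb"));c=pickle.load(open("s2.pkl","rb"))
A=cv2.resize(s["frame"][170:330,240:400],(400,400),interpolation=3);B=cv2.resize(c["frame"][165:225,300:360],(400,400),interpolation=3)
cv2.imwrite("pics/m3.png",np.hstack([A,B]))
for p in ([.541,.0213,.089],[.5197,.015,.089],[.5617,.0273,.089]): print(proj(s,p),proj(c,p))
```

```text
(np.float64(318.35299178138445), np.float64(247.52745925798527)) (np.float64(328.17127013458173), np.float64(196.33920776349422))
(np.float64(317.8877946834182), np.float64(281.37038156814447)) (np.float64(330.8465038079939), np.float64(191.3834878830349))
(np.float64(319.04575002715563), np.float64(212.3512436590013)) (np.float64(325.49024051560457), np.float64(201.22716349944548))
```

View pics/m3.png

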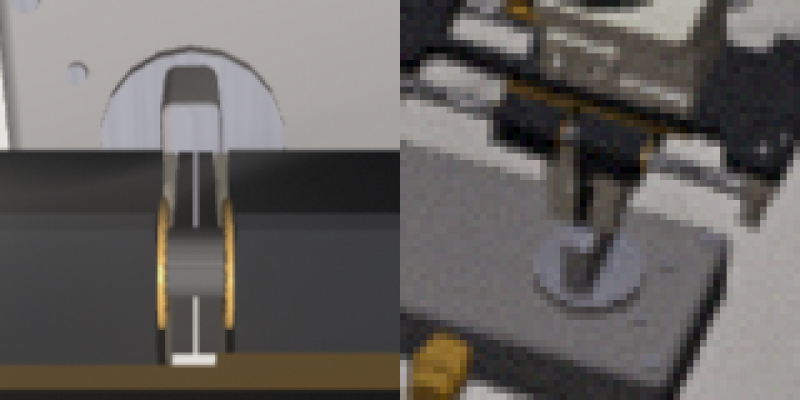

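Run:
```python
from h import *
c=pickle.load(open("s2.pkl","rb"))
A=np.array([.5415,.021]);z=np.array([.292,-.956]);b=np.array([.956,.292])
for tz in (.064,.09):
  for o in (0,.007):
    for sg in (1,-1):
      for e in (-.0095,.0095):
        u,v=proj(c,[*(A+sg*z*o+b*e),tz]);print(tz,o,sg,e,round(400+(u-300)*6.67),round((v-165)*6.67))
```

```text
0.064 0 1 -0.0095 592 231
0.064 0 1 0.0095 578 260
0.064 0 -1 -0.0095 592 231
0.064 0 -1 0.0095 578 260
0.064 0.007 1 -0.0095 578 227
0.064 0.007 1 0.0095 563 255
0.064 0.007 -1 -0.0095 607 235
0.064 0.007 -1 0.0095 592 264
0.09 0 1 -0.0095 594 194
0.09 0 1 0.0095 579 222
0.09 0 -1 -0.0095 594 194
0.09 0 -1 0.0095 579 222
0.09 0.007 1 -0.0095 580 189
0.09 0.007 1 0.0095 565 218
0.09 0.007 -1 -0.0095 609 198
0.09 0.007 -1 0.0095 594 227
```

Emit:
arm_command(
  commands=[0,0,0,0,0],
)

```text
clock: 4.3
tool_pos: [0.5416, 0.0211, 0.0639]
orientation: [-6.1, 89.7, -79.0]
force: [0.1, -0.7, -0.4]
opening: 0.0005
```

Emit:
arm_command(
  commands=[0,0,0,5,0,0,0,0,5,0,0,0,0,0,0],
)

```text
clock: 4.68
tool_pos: [0.5417, 0.0211, 0.0638]
orientation: [3.8, 89.7, -79.3]
force: [0.8, 0.4, -0.1]
opening: 0.0004
```

Run:
```python
from plant import *
o=get_obs();print(o["tool_pos"],o["orientation"],o["force"],o["moment"],o["opening"])
```

```text
[0.54165961 0.02107989 0.06384842] [  3.75931372  89.70112004 -79.30147078] [ 0.76295333  0.43910836 -0.07955564] [-0.0606168 -0.0682603  0.0106111] 0.0003778627749740532
```

Run:
```python
from plant import *
from h import *
s=snap("wrist","w3")
p=pickle.load(open("w2.pkl","rb"))
for q in (p,s): print([np.round(proj(q,a),0) for a in ([.5416,.0211,.064],[.5416,.0211,.083],[.5197,.015,.089],[.5617,.0273,.089])])
A=cv2.resize(p["frame"][170:330,240:400],(400,400),interpolation=3);B=cv2.resize(s["frame"][170:330,240:400],(400,400),interpolation=3)
cv2.imwrite("pics/m4.png",np.hstack([A,B]))
```

```text
[array([319., 230.]), array([319., 242.]), array([318., 281.]), array([319., 212.])]
[array([319., 230.]), array([319., 242.]), array([325., 281.]), array([313., 213.])]
```

View pics/m4.png

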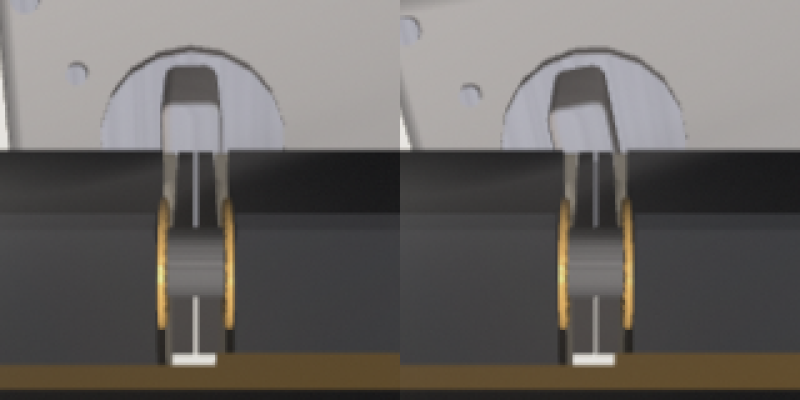

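The bar stayed with the housing while the gripper turned 10 degrees, and the opening reads 0, so the fingers do not hold the bar. A small downward probe will show where the tips really are.

Emit:
arm_command(
  commands=[0,0,4,0,0,0,0,0,0,0],
)

```text
clock: 4.97
tool_pos: [0.5422, 0.0169, 0.0638]
orientation: [3.2, 89.7, -79.7]
force: [0.3, 0.2, -0.6]
opening: 0.0008
```

Emit:
arm_command(
  commands=[0,0,-4,0,0,4,0,0,0,0,0,0,0,0,0],
)

```text
clock: 5.35
tool_pos: [0.5427, 0.0213, 0.0641]
orientation: [28.2, 89.6, -54.5]
force: [0.5, -0.1, -0.9]
opening: 0.0006
```

Emit:
arm_command(
  commands=[4,0,0,0,0,0,0,0,0,0],
)

```text
clock: 5.6
tool_pos: [0.5439, 0.0216, 0.0639]
orientation: [44.4, 89.5, -38.2]
force: [-0.8, -0.6, -0.5]
opening: 0.0001
```

Run:
```python
from plant import *
o=get_obs();print({k:np.round(v,4) if 0 else v for k,v in o.items()})
```

```text
{'clock': 5.6, 'joint_pos': array([ 23.2840435 ,  15.63470821, -26.68698044,   0.64434684,
       -47.42207683,  73.74287034]), 'qvel': array([ 0.19955338, -0.55154149,  0.50117197,  0.67421412,  0.57690197,
        0.07638638]), 'tau': array([ 8.87078675e-02, -4.62660348e+01,  2.39121884e+01,  5.70405409e+00,
       -7.07340636e-02, -2.54700652e-03]), 'tool_pos': array([0.54392399, 0.02163868, 0.06387384]), 'orientation': array([ 44.36131625,  89.45990719, -38.17686825]), 'force': array([-0.79928057, -0.62797114, -0.51085991]), 'moment': array([-0.08976446,  0.04745147,  0.00631345]), 'opening': 0.00013216973647710002}
```

Run:
```python
from h import *
for n,tp in (("w1",[.5395,.0095,.1969]),("w2",[.5415,.0210,.0639]),("w3",[.5417,.0211,.0638])):
    M=np.array(pickle.load(open(n+".pkl","rb"))["world_to_cam"]);c=-M[:3,:3].T@M[:3,3];print(n,c.round(4),(c-tp).round(4), (M[:3,:3].T@[0,0,-1]).round(3))
c=pickle.load(open("s2.pkl","rb"));s0=pickle.load(open("scene0.pkl","rb"))
# closed-finger / turret look, scene, bigger
from plant import *
t=snap("scene","s3")
A=cv2.resize(t["frame"][165:225,300:360],(600,600),interpolation=cv2.INTER_CUBIC)
w=snap("wrist","w4")
B=cv2.resize(w["frame"][200:320,280:360],(200,300))
C=np.zeros((600,200,3),np.uint8);C[:300]=B
cv2.imwrite("pics/m5.png",cv2.convertScaleAbs(np.hstack([A,C]),alpha=1.5))
```

```text
w1 [0.6135 0.025  0.3805] [0.074  0.0155 0.1836] [-0.273 -0.057 -0.96 ]
w2 [0.6123 0.0448 0.2479] [0.0708 0.0238 0.184 ] [-0.259 -0.087 -0.962]
w3 [0.6151 0.032  0.2479] [0.0734 0.0109 0.1841] [-0.269 -0.039 -0.962]
```

View pics/m5.png

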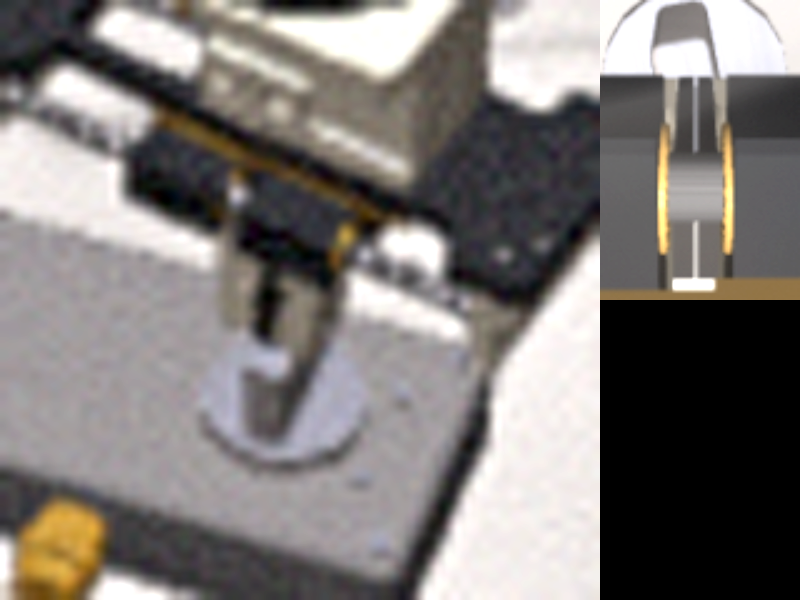

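The enlarged views settle it: the shut fingers stand on top of the bar and were blocked there at reported z = 0.064, with the bar top at 0.089. The real finger ends are therefore about 25 mm behind the reported TCP. The tip spacing in w1 gives about the same figure. From here I use tip z = reported z + 0.025. Lift, open, go deeper.

Emit:
arm_command(
  commands=[-10,0,0,0,55,0,-3,0,-9,55,0,0,0,0,55,0,0,0,0,55,0,0,0,0,55],
)

```text
clock: 6.32
tool_pos: [0.5417, 0.0217, 0.0735]
orientation: [34.8, 89.5, -38.8]
force: [0.7, -0.5, -0.5]
opening: 0.0445
```

Emit:
arm_command(
  commands=[0,0,0,0,55],
)

```text
clock: 6.45
tool_pos: [0.5417, 0.0217, 0.0734]
orientation: [34.1, 89.5, -39.7]
force: [0.1, -1.1, 0.3]
opening: 0.0473
```

Emit:
arm_command(
  commands=[18,0,0,0,55,10,0,0,0,55,7,0,0,0,55],
)

```text
clock: 6.82
tool_pos: [0.5428, 0.0217, 0.0381]
orientation: [41.5, 89.4, -32.4]
force: [0.3, 0.4, 0.2]
opening: 0.0482
```

Free at 0.038, so the tips are at 0.063 beside the bar. Close.

Emit:
arm_command(
  commands=[1,-1,0,0,0,0,0,0,0,0,0,0,0,0,0,0,0,0,0,0,0,0,0,0,0],
)

```text
clock: 7.45
tool_pos: [0.5421, 0.0217, 0.0374]
orientation: [44.6, 89.4, -29.2]
force: [0.3, 0.1, -3.3]
opening: 0.0139
```

Emit:
arm_command(
  commands=[0,0,0,9,0,0,0,0,9,0,0,0,0,9,0,0,0,0,9,0,0,0,0,9,0],
)

```text
clock: 8.07
tool_pos: [0.5418, 0.0196, 0.0374]
orientation: [74.0, 89.3, -46.1]
force: [-0.2, -1.2, -1.0]
opening: 0.0138
```

Run:
```python
from plant import *
o=get_obs();print(o["tool_pos"],(o["orientation"][2]-o["orientation"][0]),o["force"],o["moment"],o["opening"])
```

```text
[0.54175416 0.01960499 0.0374117 ] -120.10109954875837 [-0.20469713 -1.15665624 -0.97951439] [-0.35257189  0.1672971   0.09795344] 0.013771275529883427
```

Emit:
arm_command(
  commands=[0,0,0,8,0,0,0,0,6,0,0,0,0,0,0],
)

```text
clock: 8.45
tool_pos: [0.5413, 0.0191, 0.0374]
orientation: [82.9, 89.3, -51.7]
force: [-0.2, 0.5, -0.7]
opening: 0.0143
```

Emit:
arm_command(
  commands=[0,0,0,0,55,0,0,0,0,55,0,0,0,0,55,0,0,0,0,55,-30,0,0,0,55],
)

```text
clock: 9.07
tool_pos: [0.5397, 0.0187, 0.0662]
orientation: [62.8, 89.4, -71.5]
force: [0.6, 0.4, 1.2]
opening: 0.0476
```

Emit:
arm_command(
  commands=[-40,0,0,0,100,-40,0,0,0,100,-40,0,0,0,100],
)

```text
clock: 9.45
tool_pos: [0.5381, 0.0196, 0.1885]
orientation: [46.1, 89.3, -88.2]
force: [1.0, 0.2, 0.5]
opening: 0.0722
```

Run:
```python
from plant import *
from h import *
s=snap("wrist","w5");o=get_obs();print(o["tool_pos"],(o["orientation"][2]-o["orientation"][0]),o["force"],o["joint_pos"].round(1))
for n,p in (("tur",[.541,.0213,.089]),("spig",[.59,-.129,.055]),("col",[.432,.289,.052])): print(n,np.round(proj(s,p)))
cv2.imwrite("pics/w5c.png",s["frame"])
```

```text
[0.54110151 0.01991263 0.19448641] -134.21669394988055 [2.63093384 0.32349769 6.31247082] [ 23.5   7.9 -17.5   0.8 -64.4  22. ]
tur [315. 191.]
spig [390.  43.]
col [229. 378.]
```

View pics/w5c.png

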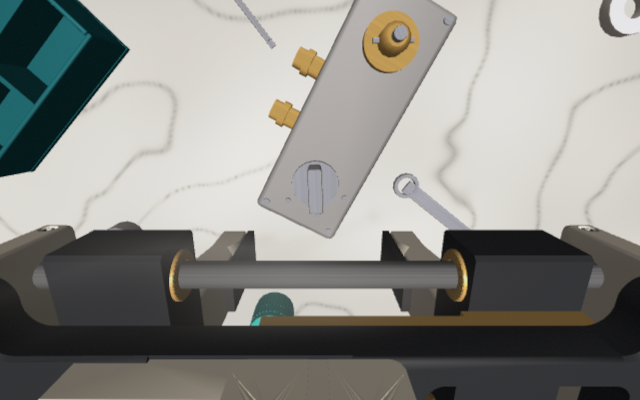

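The turret bar is aligned with the gripper at psi -134, which is 60 degrees clockwise from the start, so that click is done. Next the collar.

Emit:
arm_command(
  commands=[0,-53,-23,0,100,0,-53,-23,0,100,0,-53,-23,0,100,0,-53,-23,0,100,0,-54,-23,0,100],
)

```text
clock: 10.12
tool_pos: [0.4306, 0.2926, 0.1931]
orientation: [107.3, 89.1, -27.3]
force: [2.1, -0.3, 0.4]
opening: 0.0875
```

Emit:
arm_command(
  commands=[0,0,0,9,100,0,0,0,9,100,0,0,0,9,100,0,0,0,9,100,0,0,0,0,100],
)

```text
clock: 10.75
tool_pos: [0.4279, 0.2973, 0.192]
orientation: [144.1, 89.1, -27.1]
force: [0.2, -0.7, 0.5]
opening: 0.0874
```

Run:
```python
from plant import *
from h import *
s0=pickle.load(open("top0.pkl","rb"));print("top est",ray(s0,199.4,248.7,.052))
s=snap("wrist","w6");o=get_obs();psi=o["orientation"][2]-o["orientation"][0];print(o["tool_pos"],psi,o["opening"])
p=ray(s0,199.4,248.7,.052);print(proj(s,p),proj(s,[p[0],p[1],0]))
u,v=map(int,proj(s,p));x0,y0=max(u-75,0),max(v-70,0)
cv2.imwrite("pics/w6c.png",cv2.resize(s["frame"][y0:y0+140,x0:x0+150],None,fx=4,fy=4,interpolation=3));print("crop origin",x0,y0)
```

```text
top est [0.4302766  0.28825064 0.052     ]
[0.42788882 0.29728221 0.19198818] -171.02091565740037 0.08745575266516237
(np.float64(319.3438598859997), np.float64(174.5806786379812)) (np.float64(319.68408656579095), np.float64(166.92632849838077))
crop origin 244 104
```

View pics/w6c.png

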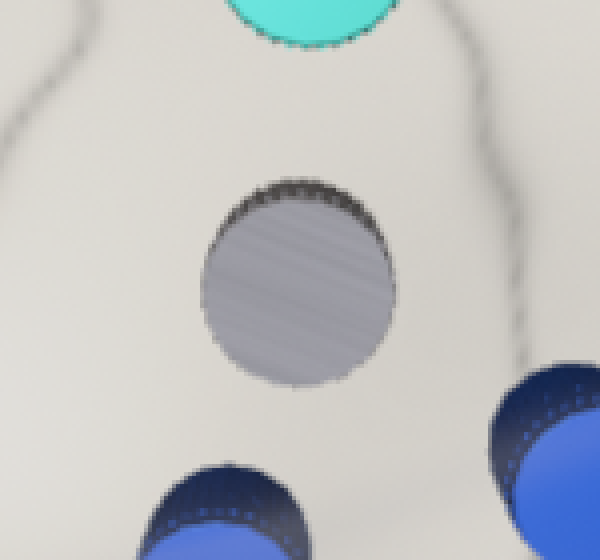

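The crop confirms the grey knurled collar: its top face is centred at wrist pixel (318.6,176.9), which puts it at about (0.430, 0.2905). The blues are below and the turquoise is above.

Emit:
arm_command(
  commands=[45,7,-1,0,100,50,0,0,0,100,45,0,0,0,100,0,0,0,0,100],
)

```text
clock: 11.3
tool_pos: [0.4334, 0.2904, 0.0503]
orientation: [157.9, 89.0, -12.2]
force: [0.2, -0.5, 0.5]
opening: 0.0877
```

Emit:
arm_command(
  commands=[25,-0.5,4,0,100,20,0,0,0,100,8,0,0,0,100,0,0,0,0,50,0,0,0,0,50],
)

```text
clock: 11.92
tool_pos: [0.4347, 0.2952, 0.0043]
orientation: [179.1, 88.6, 9.5]
force: [0.4, -0.2, -1.0]
opening: 0.0731
```

Emit:
arm_command(
  commands=[0,0,0,0,0,0,0,0,0,0,0,0,0,0,0,0,0,0,0,0],
)

```text
clock: 12.42
tool_pos: [0.4349, 0.2956, 0.0057]
orientation: [-177.9, 88.5, 12.6]
force: [0.3, 0.1, -1.4]
opening: 0.0536
```

Run:
```python
from plant import *
o=get_obs();print(o["tool_pos"],o["orientation"],o["force"],o["moment"],o["joint_pos"].round(2),o["tau"].round(2))
```

```text
[0.43494378 0.29562474 0.00570332] [-177.88089268   88.51827623   12.56347255] [ 0.33974234  0.09211989 -1.41654749] [ 0.03483342  0.08414046 -0.0589047 ] [ 56.43  18.23 -33.58   1.7  -37.13 -47.33] [ 0.000e+00 -4.612e+01  1.997e+01  4.840e+00  3.000e-02  0.000e+00]
```

Emit:
arm_command(
  commands=[0,0,0,0,80,0,0,0,0,80,0,5,0,0,80,8,0,0,0,80,0,0,0,0,80],
)

```text
clock: 13.05
tool_pos: [0.4364, 0.2905, -0.0028]
orientation: [-177.6, 88.5, 12.8]
force: [0.4, -0.3, 0.0]
opening: 0.0701
```

Emit:
arm_command(
  commands=[0,0,0,0,0,0,0,0,0,0,0,0,0,0,0,0,0,0,0,0],
)

```text
clock: 13.55
tool_pos: [0.4363, 0.2904, -0.0029]
orientation: [-178.5, 88.5, 12.0]
force: [0.9, 0.8, -1.1]
opening: 0.0538
```

Emit:
arm_command(
  commands=[-40,0,0,0,0,-50,0,0,0,0,-50,0,0,0,0,-30,0,0,0,0,0,0,0,0,0],
)

```text
clock: 14.18
tool_pos: [0.431, 0.2886, 0.1711]
orientation: [177.5, 88.7, 7.9]
force: [-0.1, -0.1, -2.2]
opening: 0.0533
```

Run:
```python
from plant import *
from h import *
o=get_obs();psi=np.radians(o["orientation"][2]-o["orientation"][0]);p=o["tool_pos"];print(p,o["orientation"],np.degrees(psi),o["force"],o["opening"],o["joint_pos"].round(1))
d=np.array([.59,-.129])-p[:2];print("tool y,z mm",1000*d@[-np.sin(psi),np.cos(psi)],1000*d@[np.cos(psi),np.sin(psi)])
s=snap("wrist","w7");t=snap("top","t7")
```

```text
[0.43103431 0.28862828 0.17113463] [177.49530222  88.66035123   7.9268196 ] -169.56848261928147 [-0.11344088 -0.11650233 -2.24571998] 0.05331228313750138 [ 56.3   6.3 -22.8   1.2 -60.  -46.5]
tool y,z mm 439.5080857642869 -80.72246353714306
```

Collar held and lifted (53.3 mm opening, -2.2 N). Carrying it to the spigot.

Emit:
arm_command(
  commands=[0,55,-10,0,0,0,55,-10,0,0,0,55,-10,0,0,0,55,-10,0,0,0,55,-10,0,0],
)

```text
clock: 14.9
tool_pos: [0.527, 0.0204, 0.1621]
orientation: [133.2, 89.4, -36.0]
force: [1.0, 1.0, -1.5]
opening: 0.0535
```

Emit:
arm_command(
  commands=[0,55,-10,0,0,0,55,-10,0,0,0,35,-8,0,0,0,0,0,0,0,0,0,0,0,0],
)

```text
clock: 15.52
tool_pos: [0.5782, -0.1255, 0.1523]
orientation: [31.2, 89.4, -138.3]
force: [-0.3, 0.2, -2.4]
opening: 0.053
```

```bash
cat > st.py <<'E'
from plant import *
from h import *
o=get_obs();psi=np.radians(o["orientation"][2]-o["orientation"][0]);p=o["tool_pos"];yw,pt=np.radians(o["orientation"][2]),np.radians(o["orientation"][1])
xa=np.array([np.cos(yw)*np.cos(pt),np.sin(yw)*np.cos(pt),-np.sin(pt)])
print(o["clock"],p.round(4),"xaxis",xa.round(4),"psi",np.degrees(psi).round(1),"F",o["force"].round(1),"M",o["moment"].round(3),o["opening"],o["joint_pos"].round(1))
g=p-.044*xa
d=np.array([.59,-.1294])-g[:2];print("grasp",g.round(4),"tool y,z mm",1000*d@[-np.sin(psi),np.cos(psi)],1000*d@[np.cos(psi),np.sin(psi)],"rim z",p[2]+.003)
E
python3 st.py
```

```text
15.525 [ 0.5782 -0.1255  0.1523] xaxis [-0.0083 -0.0074 -0.9999] psi -169.5 F [-0.3  0.2 -2.4] M [ 0.149 -0.083 -0.013] 0.05296893472931384 [  6.9  15.1 -13.9   0.4 -61.5   3.3]
grasp [ 0.5786 -0.1252  0.1963] tool y,z mm 6.201847146108524 -10.478075939629221 rim z 0.1553497242872822
```

Emit:
arm_command(
  commands=[25,6,-11,0,0,25,0,0,0,0,0,0,0,0,0],
)

```text
clock: 15.9
tool_pos: [0.5884, -0.1269, 0.0998]
orientation: [23.1, 89.3, -146.2]
force: [-0.8, 0.4, -1.2]
opening: 0.0535
```

```bash
python3 st.py
```

```text
15.9 [ 0.5884 -0.1269  0.0998] xaxis [-0.0106 -0.0071 -0.9999] psi -169.3 F [-0.8  0.4 -1.2] M [ 0.077 -0.043 -0.035] 0.05346252798304559 [  6.6  18.8 -16.2   0.4 -55.6   3.8]
grasp [ 0.5889 -0.1266  0.1438] tool y,z mm 2.9349832792715405 -0.5952473412834997 rim z 0.10275685838690021
```

Emit:
arm_command(
  commands=[2,4,-2,0,0,12,0,0,0,0,10,0,0,0,0],
)

```text
clock: 16.27
tool_pos: [0.5927, -0.1296, 0.0775]
orientation: [38.9, 89.5, -130.3]
force: [-0.1, 0.3, -1.3]
opening: 0.0536
```

```bash
python3 st.py
```

```text
16.275 [ 0.5927 -0.1296  0.0775] xaxis [-0.0061 -0.0071 -1.    ] psi -169.2 F [-0.1  0.3 -1.3] M [ 0.119 -0.025  0.015] 0.053622205676066126 [  6.4  20.4 -17.2   0.5 -52.8   4.2]
grasp [ 0.593  -0.1293  0.1215] tool y,z mm -0.4297021470804988 2.9765606223528147 rim z 0.0804740115581182
```

Emit:
arm_command(
  commands=[3,0,2,0,0,5,0,0,0,0,5,0,0,0,0],
)

```text
clock: 16.65
tool_pos: [0.5903, -0.1302, 0.0635]
orientation: [38.4, 89.4, -130.8]
force: [0.1, 0.4, -0.5]
opening: 0.0535
```

```bash
python3 st.py
```

```text
16.65 [ 0.5903 -0.1302  0.0635] xaxis [-0.0063 -0.0073 -1.    ] psi -169.2 F [ 0.1  0.4 -0.5] M [-0.052 -0.095  0.062] 0.05348395844334345 [  6.3  21.  -18.4   0.5 -51.    4.2]
grasp [ 0.5906 -0.1299  0.1075] tool y,z mm -0.6241862733693805 0.48438839106094567 rim z 0.06653808999589568
```

Emit:
arm_command(
  commands=[2,0,0,0,0,2,0,0,0,0,2,0,0,0,0],
)

```text
clock: 17.02
tool_pos: [0.5907, -0.1313, 0.0607]
orientation: [49.7, 89.4, -119.5]
force: [-7.5, 3.4, 17.6]
opening: 0.0535
```

```bash
python3 st.py
```

```text
17.025 [ 0.5907 -0.1313  0.0607] xaxis [-0.0052 -0.0093 -0.9999] psi -169.1 F [-7.5  3.4 17.6] M [ 1.153  2.906 -0.067] 0.05350761379016932 [  6.3  21.2 -18.6   0.6 -50.5   4.2]
grasp [ 0.5909 -0.1309  0.1047] tool y,z mm -1.607800929109247 0.607194769692493 rim z 0.06374223649826247
```

Resting on the pins (17 N for a 2 mm push). Ease the side load, then turn with a 1 mm push.

Emit:
arm_command(
  commands=[0.5,-1,1,0,0,1,0,0,6,0,1,0,0,6,0,1,0,0,6,0,1,0,0,6,0],
)

```text
clock: 17.65
tool_pos: [0.5908, -0.1313, 0.0609]
orientation: [99.5, 89.4, -94.3]
force: [-3.0, -0.3, 7.5]
opening: 0.0532
```

```bash
python3 st.py
```

```text
17.65 [ 0.5908 -0.1313  0.0609] xaxis [-8.000e-04 -1.100e-02 -9.999e-01] psi -193.7 F [-3.  -0.3  7.5] M [0.116 1.345 0.157] 0.05317545763256471 [  6.4  21.1 -18.9   0.8 -50.2 -20.6]
grasp [ 0.5909 -0.1308  0.1049] tool y,z mm -1.1850164227276845 1.174977302286988 rim z 0.06391888625162169
```

Emit:
arm_command(
  commands=[1,0,0,5,0,1,0,0,5,0,1,0,0,5,0,1,0,0,5,0,1,0,0,5,0],
)

```text
clock: 18.27
tool_pos: [0.5902, -0.1338, 0.0583]
orientation: [125.2, 89.2, -94.3]
force: [-2.9, 2.5, 0.8]
opening: 0.0537
```

```bash
python3 st.py
```

```text
18.275 [ 0.5902 -0.1338  0.0583] xaxis [-0.0011 -0.0141 -0.9999] psi -219.5 F [-2.9  2.5  0.8] M [0.812 1.116 0.049] 0.05370037426498063 [  6.3  21.2 -19.2   1.  -49.8 -46.5]
grasp [ 0.5903 -0.1331  0.1023] tool y,z mm -2.7132962611003513 2.5915796849276256 rim z 0.061280101800786975
```

Emit:
arm_command(
  commands=[1,-1.5,1.5,0,0,2,0,0,0,0,2,0,0,0,0],
)

```text
clock: 18.65
tool_pos: [0.5902, -0.1315, 0.0535]
orientation: [127.3, 89.2, -92.0]
force: [-2.4, 0.5, 5.0]
opening: 0.0534
```

```bash
python3 st.py
```

```text
18.65 [ 0.5902 -0.1315  0.0535] xaxis [-5.000e-04 -1.420e-02 -9.999e-01] psi -219.3 F [-2.4  0.5  5. ] M [ 0.293  0.804 -0.028] 0.05343106459170793 [  6.5  21.5 -19.5   1.1 -49.1 -46.5]
grasp [ 0.5902 -0.1309  0.0975] tool y,z mm -1.0208235158076802 1.149334142047206 rim z 0.05651452089265511
```

In the keyways and dropping; push home.

Emit:
arm_command(
  commands=[2,0,0,0,0,2.5,0,0,0,0,2.5,0,0,0,0],
)

```text
clock: 19.02
tool_pos: [0.5902, -0.1319, 0.0522]
orientation: [132.1, 89.1, -87.0]
force: [-10.5, 4.1, 23.8]
opening: 0.0536
```

```bash
python3 st.py
```

```text
19.025 [ 0.5902 -0.1319  0.0522] xaxis [ 8.000e-04 -1.590e-02 -9.999e-01] psi -219.1 F [-10.5   4.1  23.8] M [ 1.791  3.68  -0.086] 0.053604116897063646 [  6.5  21.5 -19.7   1.2 -48.8 -46.4]
grasp [ 0.5901 -0.1312  0.0962] tool y,z mm -1.3241383788506937 1.252449192713051 rim z 0.05522512255168733
```

Emit:
arm_command(
  commands=[2.5,0,2,0,0,3,0,1,0,0,3,0,0,0,0],
)

```text
clock: 19.4
tool_pos: [0.5904, -0.1322, 0.052]
orientation: [151.1, 88.8, -67.7]
force: [-13.3, 7.9, 30.5]
opening: 0.0534
```

```bash
python3 st.py
python3 - <<'E'
from plant import *
from h import *
t=snap("top","t8");c=snap("scene","s8")
A=cv2.resize(c["frame"][140:220,240:360],(600,400),interpolation=3)
cv2.imwrite("pics/m8.png",cv2.convertScaleAbs(A,alpha=1.5))
print([np.round((np.array(proj(c,[.59,-.1294,z]))-[240,140])*5) for z in (.055,.0645,.107)])
E
```

```text
19.4 [ 0.5904 -0.1322  0.052 ] xaxis [ 0.0081 -0.0197 -0.9998] psi -218.8 F [-13.3   7.9  30.5] M [ 2.807  4.923 -0.141] 0.0533549627692234 [  6.7  21.3 -20.3   1.6 -48.1 -46.6]
grasp [ 0.59   -0.1313  0.096 ] tool y,z mm -1.4705575562293551 1.1932544206731945 rim z 0.05498756817353753
[array([205., 248.]), array([205., 238.]), array([202., 192.])]
```

View pics/m8.png

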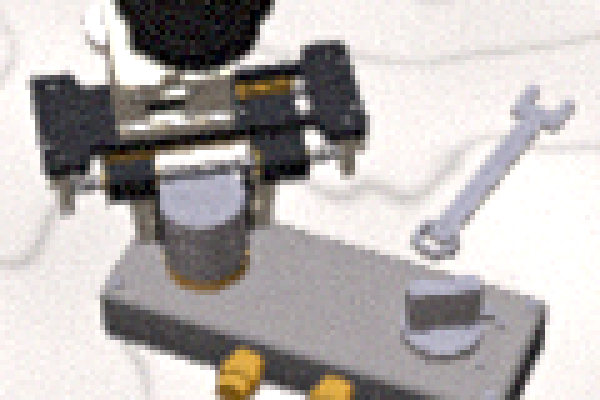

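The picture shows the collar seated on the flange with only a thin brass edge below it, and the turret turned. I'll relax the side load, wiggle slightly and push moderately to confirm a firm stop.

Emit:
arm_command(
  commands=[0.5,0,0,0,0,1.5,0,0,3,0,1.5,0,0,-3,0,1.5,0,0,0,0,1.5,0,0,0,0],
)

```text
clock: 20.12
tool_pos: [0.5906, -0.1323, 0.0521]
orientation: [158.8, 88.6, -59.8]
force: [-6.4, 2.3, 14.8]
opening: 0.0535
```

```bash
python3 st.py
```

```text
20.125 [ 0.5906 -0.1323  0.0521] xaxis [ 0.012  -0.0206 -0.9997] psi -218.6 F [-6.4  2.3 14.8] M [ 1.341  2.385 -0.112] 0.05352246372913221 [  6.7  21.2 -20.5   1.7 -47.8 -46.4]
grasp [ 0.5901 -0.1314  0.0961] tool y,z mm -1.4929735765668524 1.3333189638082228 rim z 0.05508738889041001
```

Emit:
arm_command(
  commands=[2,0,0,0,0,2.2,0,0,0,0],
)

```text
clock: 20.38
tool_pos: [0.5907, -0.1323, 0.052]
orientation: [161.0, 88.6, -57.5]
force: [-10.5, 4.4, 21.3]
opening: 0.0532
```

```bash
python3 st.py; python3 -c "
from plant import *
close_job()"
```

```text
20.375 [ 0.5907 -0.1323  0.052 ] xaxis [ 0.0135 -0.0212 -0.9997] psi -218.5 F [-10.5   4.4  21.3] M [ 1.844  3.553 -0.175] 0.05324788066609322 [  6.7  21.1 -20.6   1.8 -47.6 -46.4]
grasp [ 0.5901 -0.1314  0.096 ] tool y,z mm -1.5149761178147783 1.326381853998589 rim z 0.05499856852177721
the job is handed in; nothing more can be done
```

I turned the turret one click clockwise, then fitted the collar on the spigot and pushed it home. I handed in at 20.4 s, still gripping it and pressing down with about 21 N.

**Turret:** The wrist view after release showed the bar grip turned 60°, lined up with the gripper. The first grasp missed, because the shut fingers ended up on top of the bar. The finger ends are really about 25 mm behind the reported TCP, so I allowed for that afterwards.

**Collar:** It rested on the pins, dropped into the keyways after about 50° of clockwise turning, and came to a firm stop. The reported height was the same, within 0.2 mm, at 15, 21 and 30 N. That puts the rim at an estimated 0.055 m, which is the home height. The last scene picture shows it seated on the brass flange.

**Checks that did not agree fully:**
- The drop from the pins measured about 9 mm, against the nominal 9.5 mm.
- A tool tilt of about 1.4° and a side force of about 11 N remained at the end.
- The valve travel itself could not be read.
- I did not re-measure the bystanders. I saw no sign that any was touched.

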